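# Portion milling balls on the spring balance

## Task

Pick up the white boat of steel milling balls and pour balls from its lip into the pan of the spring balance until their weight has dropped the pan onto its hard stop, with at most one ball more than that takes. Then set the boat with the leftover balls upright on the bench and let go. Spill no ball, touch neither the balls nor the balance with the robot, and do not move the other things on the bench.

Things in the scene. Friction and masses are not known exactly. Their poses are not given: they have to be found in the camera images.
- boat: White open pouring boat: a single-file trough 192 x 37 mm, 70 mm high at its middle, about 160 g empty. Origin: centre of its underside; x runs along the trough to the open pouring lip (a blue wall closes the other end), y across, z up. The trough floor, 29 mm wide, is an arc of radius 130 mm, lowest (10 mm above the underside) at x = 0. Standing level it keeps its balls.
- boat_grip (a point): Where to take the boat, from above: between its two upright side walls' outer faces (37 mm apart across boat y, walls 4 mm thick, 84 mm long, with blue ribs), 50 mm above the underside and 20 mm below the walls' top edge, at the middle of its length (x = 0). Axes as the boat's.
- boat_lip (a point): Middle of the floor's edge at the open pouring lip, 96 mm ahead (boat x) of the boat's origin, 52 mm above its underside. Tipped lip down, the row of balls creeps to the lip and they drop off: the first at about 0.2 to 0.35 rad, then about one every 0.1 rad more if tipped slowly (0.05 to 0.1 rad/s); jerks let several go. A ball falls just ahead of the lip.
- balance: Grey base plate of the portion balance, fixed on the bench, 200 x 120 x 18 mm. Origin: on the bench straight below the pan's axis; x points to the guide column, which stands 95 mm from the pan's axis with the spring housing (44 mm wide) at its top, 177 mm high; the base reaches from x = -70 to +130 mm, y = +-60 mm.
- pan_floor (a point): Centre of the inner floor of the pan, a round steel dish 120 mm across outside, 112 mm clear inside, wall 39 mm high above this point; z up. With the pan up, this point is 69 mm and the rim 108 mm above the bench.
- pan (a joint): How far the spring-hung pan has sunk, m: 0 = fully up, 0.030 = landed on its hard stop, the steel post on the base. The spring is preloaded: the first balls may not move it, then it sinks about 15 mm a ball and lands. Three to five balls land it; how many differs from run to run (the pan's own weight is not known). It settles in about 1 s.
- overload (a joint): Overload slide of the balance head, m: 0 = head up; when the pan holds two balls more than it takes to land it, the whole head with stop and column sinks 3 to 8 mm into the base. One ball too many moves it less than 3 mm.
- ball_0: Polished dark steel milling ball, 26 mm across, 72 g; origin at its centre. The seven balls start in a row in the boat's trough.
- ball_1: Polished dark steel milling ball, 26 mm across, 72 g; origin at its centre. The seven balls start in a row in the boat's trough.
- ball_2: Polished dark steel milling ball, 26 mm across, 72 g; origin at its centre. The seven balls start in a row in the boat's trough.
- ball_3: Polished dark steel milling ball, 26 mm across, 72 g; origin at its centre. The seven balls start in a row in the boat's trough.
- ball_4: Polished dark steel milling ball, 26 mm across, 72 g; origin at its centre. The seven balls start in a row in the boat's trough.
- ball_5: Polished dark steel milling ball, 26 mm across, 72 g; origin at its centre. The seven balls start in a row in the boat's trough.
- ball_6: Polished dark steel milling ball, 26 mm across, 72 g; origin at its centre. The seven balls start in a row in the boat's trough.
- timer: White bench timer, 66 x 66 x 18 mm, a bystander; origin at the centre of its underside.
- plate_6: Clear six-well culture plate with lid, 85 x 128 x 20 mm, a bystander; origin at the centre of its underside.
- reagent_bottle: Translucent bottle with blue cap, 56 mm across, 99 mm high, a bystander; origin at the centre of its underside.

How it is judged:
On the way, in this order (a step that is already met when the one before it is completed fails the run):
1. the boat is lifted, with the pan still up (height (world z) of boat above 0.04 m and value of joint pan below 0.02 m), for 0.2 s.
2. the pan has landed on its stop while the boat is still held over the bench (value of joint pan above 0.028 m and height (world z) of boat above 0.03 m), for 0.3 s.
At the end, for the whole second after the job is handed in: The pan is down on its stop (within 2 mm of 30 mm) and the overload slide has sunk less than 3 mm; every ball lies in the pan or in the boat; the boat stands upright (within 0.08 rad) and still on the bench, its underside within 5 mm of the bench top (value of joint pan above 0.028 m and value of joint overload below 0.003 m and height (world z) of boat between -0.004 and 0.005 m and angle between boat's own z axis and vertical below 0.08 rad and linear speed of boat below 0.02 m/s and ((horizontal distance between ball_0 and pan_floor below 0.057 m and z of ball_0 in the frame of pan_floor between 0.005 and 0.045 m) or (x of ball_0 in the frame of boat between -0.105 and 0.1 m and y of ball_0 in the frame of boat between -0.02 and 0.02 m and z of ball_0 in the frame of boat between 0.015 and 0.085 m)) and ((horizontal distance between ball_1 and pan_floor below 0.057 m and z of ball_1 in the frame of pan_floor between 0.005 and 0.045 m) or (x of ball_1 in the frame of boat between -0.105 and 0.1 m and y of ball_1 in the frame of boat between -0.02 and 0.02 m and z of ball_1 in the frame of boat between 0.015 and 0.085 m)) and ((horizontal distance between ball_2 and pan_floor below 0.057 m and z of ball_2 in the frame of pan_floor between 0.005 and 0.045 m) or (x of ball_2 in the frame of boat between -0.105 and 0.1 m and y of ball_2 in the frame of boat between -0.02 and 0.02 m and z of ball_2 in the frame of boat between 0.015 and 0.085 m)) and ((horizontal distance between ball_3 and pan_floor below 0.057 m and z of ball_3 in the frame of pan_floor between 0.005 and 0.045 m) or (x of ball_3 in the frame of boat between -0.105 and 0.1 m and y of ball_3 in the frame of boat between -0.02 and 0.02 m and z of ball_3 in the frame of boat between 0.015 and 0.085 m)) and ((horizontal distance between ball_4 and pan_floor below 0.057 m and z of ball_4 in the frame of pan_floor between 0.005 and 0.045 m) or (x of ball_4 in the frame of boat between -0.105 and 0.1 m and y of ball_4 in the frame of boat between -0.02 and 0.02 m and z of ball_4 in the frame of boat between 0.015 and 0.085 m)) and ((horizontal distance between ball_5 and pan_floor below 0.057 m and z of ball_5 in the frame of pan_floor between 0.005 and 0.045 m) or (x of ball_5 in the frame of boat between -0.105 and 0.1 m and y of ball_5 in the frame of boat between -0.02 and 0.02 m and z of ball_5 in the frame of boat between 0.015 and 0.085 m)) and ((horizontal distance between ball_6 and pan_floor below 0.057 m and z of ball_6 in the frame of pan_floor between 0.005 and 0.045 m) or (x of ball_6 in the frame of boat between -0.105 and 0.1 m and y of ball_6 in the frame of boat between -0.02 and 0.02 m and z of ball_6 in the frame of boat between 0.015 and 0.085 m))); the robot touches nothing.
It fails at once if a ball falls on the bench (height (world z) of any of ball_0, ball_1, ball_2, ball_3, ball_4, ball_5, ball_6 below 0.018 m).
It fails at once if the robot touches a ball (contact force between any of the fingers, the arm and ball_0 above 0.5 N or contact force between any of the fingers, the arm and ball_1 above 0.5 N or contact force between any of the fingers, the arm and ball_2 above 0.5 N or contact force between any of the fingers, the arm and ball_3 above 0.5 N or contact force between any of the fingers, the arm and ball_4 above 0.5 N or contact force between any of the fingers, the arm and ball_5 above 0.5 N or contact force between any of the fingers, the arm and ball_6 above 0.5 N).
It fails at once if the robot touches the balance (contact force between any of the fingers, the arm and balance above 1 N).
It fails at once if a bystander is moved by more than 30 mm (distance of any of timer, plate_6, reagent_bottle from where it was at the start of the episode above 0.03 m).
It also fails if it takes over 69 s, if anything falls off the work surface, if the arm or the gripper's body presses on something with over 40 N, if the wrist force passes 120 N, or if a joint passes its speed limit or range.

## Robot

A 7-joint arm with a two-finger parallel gripper is mounted at the origin on a cart in front of the work surface, level with it; the furniture and walls round the work are solid. World frame = base frame: x ahead of the robot, y to its left, z up, the work surface at z = 0. Lengths are in m, angles in rad, forces in N, time in s.
With the tool pointing down it reaches from about 0.4 to 0.925 m from the base axis. Payload 5.6 kg.
Tool frame: the origin (TCP) lies at the very end of the fingers, on their centre line; the grasp point (between the pads) lies grasp_offset behind it (grasp_offset is the distance from the TCP to the grasp point, in m); z points along the fingers, y is the line along which they close (so a half turn about z gives the same grasp; the last joint's range is limited). The gripper opens to 85 mm and grips with 20 to 120 N. Pads are 22 mm wide; open, the fingers measure 114 mm over their backs; the gripper's body (76 mm by 85 mm) begins 54 mm behind the grasp point. The pads swing forward as they close: fully open they stand 13 mm farther back than shut.
Start: joints at [1.086, 0.468, -0.012, 1.603, 0.006, 1.071, -0.056], TCP at [0.278, -0.588, 0.205] pointing down, gripper open.
Joint ranges: [-2.53, 2.53], [-0.31, 2.02], [-1.57, 1.55], [0.28, 2.44], [-1.29, 4.43], [0.15, 1.84], [-2.92, 2.92]. Speed limits (rad/s): [2.57, 2.57, 3.14, 3.14, 3.14, 3.14, 3.14].

## Interface

Orientations are given as a unit quaternion [w, x, y, z].
In Python, from station import get_obs, capture, sign_off, regions_of, place_of, grasp_offset gives the robot as it stands.
- The arm moves only by the tool send_rows, never from a script. Its argument "series" is a list that holds one entry, the list of rows, each a list of 4 numbers: the shift along the tool's x, y, z normalised to -1 to 1, where 1 is 25 mm, then the turn about the tool's z normalised to -1 to 1, where 1 is pi rad. In form: [[[dx, dy, dz, roll], ...]]. A call has 1 to 20 rows; each row shifts and turns the commanded pose from where the row before left it, along the tool's axes as they then stand; what a row does not reach is not made up. A row lasts 1/8 s, in which the tool goes at most 62.5 mm and 10.7 degrees, less where a joint would pass 70% of its speed; a pose out of reach is approached as far as the arm can. A call with a number of a shift or a turn outside -1 to 1 is refused whole. A call with a gripper value outside its range is refused whole. "jaw" is the closure in counts, from 0 (fully open) to 255 (shut), set as the call begins (left out, the last holds). The fingers move at their own pace and stop on an object; "force" is the grip in N (left out, the last holds). Time passes only in rows, so rows that do not move let the fingers close. It gives the time, the measured TCP pose, the force, the opening and the grip force at its end, in the units of the state.
- get_obs(): the state, without advancing time (a new reading comes with each control period).
- capture(name): name is "side" or "top" or "wrist"; returns a dict with "pixels" (420x560x3 uint8, red, green, blue), "fovy" (degrees; the focal length in pixels is half the picture's height over the tangent of half this angle, whatever the lens; pixels are square), "cx", "cy" (the principal point, pixels), "R" (3x3) and "t" (3): a world point X has camera coordinates R X + t; the wrist camera has in their place "tool_from_camera" (4x4, takes a point from camera to tool coordinates, whose origin is the TCP and whose axes are the flange's). Camera axes: x right, y down, z forward; pixel columns grow to the right and rows downward; lengths in m; the calibration is good to about 2 mm. A picture is of the moment at which its call begins: read the wrist's pose just before it. There is no depth.
- sign_off(): hands the job in; it is judged then, once.
Trained networks look in the newest picture that a camera, given by its name, has taken for a name from the list of things; names that differ only in an ending like _2 or _b are one class to them, and where a whole thing is asked for, a point or a joint stands for the part that bears it (a point fixed in the world has none). Each returns a list of dicts, best first, with "conf" (0 to 1); they miss things now and then, are a little off and sometimes report something else, mostly with a low value. They report only what shows in the picture. A call takes as long as a camera call.
- regions_of(camera, query): "mask" (420x560 bool, what is visible of it) and "box" ([left, top, width, height] in pixels, round what is visible of it).
- place_of(camera, query): "at" ([row, column] in pixels: a listed point, or the origin of a listed thing).
The state is a dict: "time": time; "joint_positions": joint angles; "dq": joint speeds; "joint_efforts": joint torques, N m; "tool_pos": TCP position; "ee_rot": TCP orientation; "contact_force": force on the tool from outside, world axes, zero at the start; "ft_torque": the same for the moment, N m; "opening": finger opening in m; "gripper_force": force on a finger pad.
Only numpy, scipy, OpenCV 4.12 (cv2) and the standard library are available. Lean on these libraries where they do the work, as an engineer would, in place of code of your own. Each camera call takes 0.05 s, during which the arm holds its last target. There are 200 camera calls.

## Working session

There is one attempt and no reset: what is moved stays moved. The work goes in short steps, Python scripts to look and compute and a tool call to move; the robot and the scene stay as the last step left them, time stands still between calls to the robot, and variables do not carry over. Pictures are saved under pics/ and viewed, at most 10 in all, crops included, and the job is handed in when it is done.

Besides the shell and the picture viewer there is one more tool, called after "Emit:" by a JSON object that holds its "api" and its "payload", one argument or row to a line. send_rows: Moves the arm, as the interface text tells. Scaled input: -1 to 1 covers 25 mm each way for a shift and pi rad each way for a turn. Its arguments: {"type":"object","properties":{"series":{"type":"array"},"jaw":{"type":"number"},"force":{"type":"number"}},"required":["series"]}

```bash
ls; mkdir -p pics; python3 - <<'E'
from station import *
import cv2,numpy as np
print(get_obs(),grasp_offset)
for c in("top","side"):
    d=capture(c); cv2.imwrite(f"pics/{c}0.png",d["pixels"][:,:,::-1]); print(c,d["fovy"],d["cx"],d["cy"],np.array(d["R"]).round(4).tolist(),np.array(d["t"]).round(4).tolist())
    for q in("boat","boat_grip","boat_lip","balance","pan_floor","timer","plate_6","reagent_bottle"):
        print(q,[(np.round(p["at"],1).tolist(),round(p["conf"],2)) for p in place_of(c,q)[:2]])
E
```

```text
pics
{'time': 0.0, 'joint_positions': array([ 1.08598218,  0.4683948 , -0.01158943,  1.60366802,  0.00599598,
        1.07136313, -0.05630899]), 'dq': array([ 0.00061571, -0.00113503, -0.00114756, -0.00129425, -0.00203934,
       -0.0006738 ,  0.00068523]), 'joint_efforts': array([ 1.47470569e-04, -5.32387340e+01,  2.16223608e-02, -2.51302475e+01,
        1.13721960e-02,  7.72076921e-03,  1.15521310e-06]), 'tool_pos': array([ 0.27759122, -0.58706137,  0.20450854]), 'ee_rot': array([-8.61431122e-04,  9.75708190e-01,  2.19072405e-01, -2.58803129e-04]), 'contact_force': array([-0.11087544,  0.80473807,  0.61915763]), 'ft_torque': array([-0.02007828, -0.07726731, -0.03017645]), 'gripper_force': 0.0, 'opening': 0.08534789903151867} 0.0187
top 56.442827256335015 278.964084004483 211.4496424887508 [[0.0011, -0.9999, 0.0131], [-0.9809, -0.0036, -0.1943], [0.1943, -0.0127, -0.9809]] [-0.1069, 0.5082, 0.9235]
boat [([213.3, 347.9], 0.71), ([230.2, 332.3], 0.22)]
boat_grip [([211.0, 351.9], 0.71)]
boat_lip [([234.9, 322.2], 0.68)]
balance [([224.6, 195.9], 0.93)]
pan_floor [([222.6, 186.6], 0.58)]
timer [([282.8, 396.8], 0.98)]
plate_6 [([141.8, 380.8], 0.97), ([282.1, 394.4], 0.39)]
reagent_bottle [([136.5, 279.3], 0.93), ([212.6, 350.8], 0.37)]
side 57.33670597291135 272.1670040609452 204.5582598194818 [[0.9997, -0.0227, 0.0035], [-0.0079, -0.4854, -0.8743], [0.0216, 0.874, -0.4855]] [-0.5174, 0.0444, 1.258]
boat [([272.6, 275.1], 0.84)]
boat_grip [([259.5, 275.2], 0.89)]
boat_lip [([242.3, 251.2], 0.61)]
balance [([199.9, 261.3], 0.97)]
pan_floor [([183.8, 264.6], 0.85)]
timer [([306.1, 198.9], 0.81)]
plate_6 []
reagent_bottle []
```

View pics/top0.png

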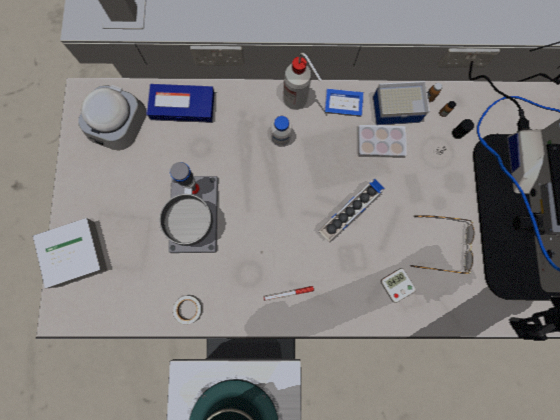

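View pics/side0.png

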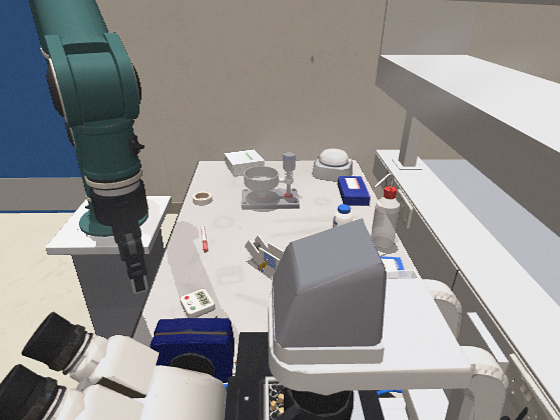

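```bash
cat > h.py <<'E'
import numpy as np
from station import *
def ray(c,rc):
    d=c; H=420; f=H/2/np.tan(np.radians(d["fovy"])/2)
    v=np.array([(rc[1]-d["cx"])/f,(rc[0]-d["cy"])/f,1.]); R=np.array(d["R"]);t=np.array(d["t"])
    return -R.T@t, R.T@v
def atz(c,rc,z):
    o,v=ray(c,rc); return o+v*(z-o[2])/v[2]
def tri(c1,p1,c2,p2):
    o1,v1=ray(c1,p1);o2,v2=ray(c2,p2)
    s=np.linalg.lstsq(np.stack([v1,-v2],1),o2-o1,rcond=None)[0]
    a,b=o1+s[0]*v1,o2+s[1]*v2
    return (a+b)/2,np.linalg.norm(a-b)
E
python3 - <<'E'
from h import *
C={c:capture(c) for c in("top","side")}
hz=dict(boat=0,boat_grip=.05,boat_lip=.052,balance=0,pan_floor=.069,timer=0,plate_6=0,reagent_bottle=0)
for q,z in hz.items():
    P={}
    for c in C:
        l=place_of(c,q)
        if l: P[c]=l[0]["at"]; print(q,c,atz(C[c],P[c],z).round(4),round(l[0]["conf"],2))
    if len(P)==2: a,e=tri(C["top"],P["top"],C["side"],P["side"]); print("   tri",a.round(4),round(e,4))
E
```

```text
boat top [ 0.512  -0.2846  0.    ] 0.7
boat side [ 0.5132 -0.2898  0.    ] 0.89
   tri [ 0.513  -0.2853 -0.0038] 0.0006
boat_grip side [ 0.5228 -0.297   0.05  ] 0.58
boat_lip top [ 0.4473 -0.2163  0.052 ] 0.78
boat_lip side [ 0.4462 -0.2251  0.052 ] 0.69
   tri [ 0.4469 -0.2171  0.0467] 0.0022
balance top [0.4773 0.1108 0.    ] 0.72
balance side [0.485  0.1059 0.    ] 0.67
   tri [ 0.4815  0.1122 -0.0042] 0.007
pan_floor top [0.4799 0.1228 0.069 ] 0.71
pan_floor side [0.4874 0.1103 0.069 ] 0.68
   tri [0.4843 0.125  0.0612] 0.0062
timer top [ 0.3326 -0.4047  0.    ] 0.86
timer side [ 0.3351 -0.4122  0.    ] 0.78
   tri [ 0.3332 -0.4064 -0.0057] 0.0011
plate_6 top [ 0.7156 -0.373   0.    ] 0.79
reagent_bottle top [ 0.729  -0.1147  0.    ] 0.64
reagent_bottle side [ 0.7343 -0.1191  0.    ] 0.73
   tri [ 0.7332 -0.1147 -0.0039] 0.0049
```

The top picture shows the boat at about (row 213, col 348), with its lip towards the lower left. The pan is at (222, 187) with its column on the far side. The timer is at (285, 398), the plate at (141, 382) and the bottle at (130, 281). The side picture agrees with this.

The rows have no tilt command, so I'll first check what the arm does at its inner reach limit, in free air.

Emit:
{"api": "send_rows", "payload": {
  "series": [
    [[0, -1, 0, 0], [0, -1, 0, 0], [0, -1, 0, 0], [0, -1, 0, 0], [0, -1, 0, 0], [0, -1, 0, 0], [0, -1, 0, 0], [0, -1, 0, 0], [0, -1, 0, 0], [0, -1, 0, 0], [0, -1, 0, 0], [0, -1, 0, 0], [0, -1, 0, 0], [0, -1, 0, 0]]
  ]
}}

```text
time: 3.55
tool_pos: [0.128, -0.2706, 0.2057]
ee_rot: [0.0, 0.976, 0.219, 0.0]
contact_force: [-0.3, 0.3, 0.4]
opening: 0.0854
gripper_force: 0.0
```

```bash
python3 -c "
from station import *
from scipy.spatial.transform import Rotation as R
o=get_obs();print(o['time'],o['joint_positions'].round(3));print(o['tool_pos'].round(4),R.from_quat(o['ee_rot'],scalar_first=True).as_matrix().round(3))"
```

```text
3.55 [ 1.095 -0.164 -0.07   2.356 -0.014  0.949 -0.095]
[ 0.128  -0.2706  0.2057] [[ 0.904  0.427  0.   ]
 [ 0.427 -0.904 -0.001]
 [ 0.     0.001 -1.   ]]
```

Emit:
{"api": "send_rows", "payload": {
  "series": [
    [[0, -1, 0, 0], [0, -1, 0, 0], [0, -1, 0, 0], [0, -1, 0, 0], [0, -1, 0, 0]]
  ]
}}

```text
time: 4.18
tool_pos: [0.0956, -0.2055, 0.2064]
ee_rot: [-0.016, 0.976, 0.218, -0.004]
contact_force: [-0.0, -0.3, -0.2]
opening: 0.0855
gripper_force: 0.0
```

```bash
cat > s.py <<'E'
from station import *
from scipy.spatial.transform import Rotation as R
o=get_obs();print(o['time'],o['joint_positions'].round(3));print(o['tool_pos'].round(4));print(R.from_quat(o['ee_rot'],scalar_first=True).as_matrix().round(3))
E
python3 s.py
```

```text
4.175 [ 1.495 -0.307 -0.391  2.437 -0.136  1.027  0.062]
[ 0.0956 -0.2055  0.2064]
[[ 0.905  0.425 -0.014]
 [ 0.425 -0.905  0.03 ]
 [ 0.    -0.033 -0.999]]
```

Emit:
{"api": "send_rows", "payload": {
  "series": [
    [[0, -1, 0, 0], [0, -1, 0, 0], [0, -1, 0, 0], [0, -1, 0, 0], [0, -1, 0, 0], [0, -1, 0, 0]]
  ]
}}

```text
time: 4.92
tool_pos: [0.0813, -0.1754, 0.21]
ee_rot: [-0.065, 0.974, 0.219, -0.014]
contact_force: [-0.0, 0.2, 0.2]
opening: 0.0851
gripper_force: 0.0
```

```bash
python3 s.py
```

```text
4.925 [ 1.459 -0.307 -0.361  2.437 -0.122  1.129  0.051]
[ 0.0813 -0.1754  0.21  ]
[[ 0.904  0.424 -0.055]
 [ 0.428 -0.896  0.12 ]
 [ 0.002 -0.132 -0.991]]
```

Emit:
{"api": "send_rows", "payload": {
  "series": [
    [[0.95, 0.23, -0.03, 0], [0.95, 0.23, -0.03, 0], [0.95, 0.23, -0.03, 0], [0.95, 0.23, -0.03, 0], [0.95, 0.23, -0.03, 0]]
  ]
}}

```text
time: 5.55
tool_pos: [0.2019, -0.1509, 0.2102]
ee_rot: [-0.064, 0.974, 0.219, -0.014]
contact_force: [0.4, -0.6, 0.4]
opening: 0.0853
gripper_force: 0.0
```

```bash
python3 s.py
```

```text
5.55 [ 1.353 -0.183 -0.65   2.335 -0.187  1.081 -0.312]
[ 0.2019 -0.1509  0.2102]
[[ 0.904  0.424 -0.055]
 [ 0.428 -0.896  0.119]
 [ 0.002 -0.131 -0.991]]
```

Emit:
{"api": "send_rows", "payload": {
  "series": [
    [[-0.46, -0.87, 0.12, 0], [-0.46, -0.87, 0.12, 0], [-0.46, -0.87, 0.12, 0], [-0.46, -0.87, 0.12, 0], [-0.46, -0.87, 0.12, 0], [-0.46, -0.87, 0.12, 0], [-0.46, -0.87, 0.12, 0], [-0.46, -0.87, 0.12, 0], [-0.46, -0.87, 0.12, 0], [-0.46, -0.87, 0.12, 0], [-0.46, -0.87, 0.12, 0], [-0.46, -0.87, 0.12, 0], [-0.46, -0.87, 0.12, 0], [-0.46, -0.87, 0.12, 0]]
  ]
}}

```text
time: 7.3
tool_pos: [0.0745, -0.1099, 0.2241]
ee_rot: [-0.145, 0.963, 0.218, -0.06]
contact_force: [-0.8, -0.4, 0.0]
opening: 0.0852
gripper_force: 0.0
```

```bash
python3 s.py
```

```text
7.3 [ 1.279 -0.307 -0.354  2.437 -0.109  1.313 -0.124]
[ 0.0745 -0.1099  0.2241]
[[ 0.898  0.403 -0.178]
 [ 0.437 -0.863  0.254]
 [-0.051 -0.306 -0.951]]
```

Emit:
{"api": "send_rows", "payload": {
  "series": [
    [[0.86, -0.07, 0, 0], [0.86, -0.07, 0, 0], [0.86, -0.07, 0, 0], [0.86, -0.07, 0, 0], [-0.64, -0.72, 0.27, 0], [-0.64, -0.72, 0.27, 0], [-0.64, -0.72, 0.27, 0], [-0.64, -0.72, 0.27, 0], [-0.64, -0.72, 0.27, 0], [-0.64, -0.72, 0.27, 0], [-0.64, -0.72, 0.27, 0], [-0.64, -0.72, 0.27, 0], [-0.64, -0.72, 0.27, 0]]
  ]
}}

```text
time: 8.93
tool_pos: [0.0489, -0.0833, 0.2374]
ee_rot: [-0.194, 0.952, 0.217, -0.09]
contact_force: [-0.5, 0.6, -0.4]
opening: 0.0855
gripper_force: 0.0
```

```bash
python3 s.py
```

```text
8.925 [ 1.316 -0.307 -0.386  2.437 -0.09   1.424 -0.119]
[ 0.0489 -0.0833  0.2374]
[[ 0.89   0.378 -0.256]
 [ 0.448 -0.83   0.331]
 [-0.088 -0.409 -0.908]]
```

Emit:
{"api": "send_rows", "payload": {
  "series": [
    [[0.98, -0.68, 0.21, 0], [0.98, -0.68, 0.21, 0], [0.98, -0.68, 0.21, 0], [0.98, -0.68, 0.21, 0], [0.98, -0.68, 0.21, 0], [-0.99, 0, 0.09, 0], [-0.99, 0, 0.09, 0], [-0.99, 0, 0.09, 0], [-0.99, 0, 0.09, 0], [-0.99, 0, 0.09, 0]]
  ]
}}

```text
time: 10.18
tool_pos: [0.0679, -0.0459, 0.2448]
ee_rot: [-0.214, 0.946, 0.217, -0.109]
contact_force: [0.1, -0.2, -0.0]
opening: 0.0854
gripper_force: 0.0
```

```bash
python3 s.py
```

```text
10.175 [ 1.155 -0.307 -0.405  2.437 -0.156  1.478 -0.269]
[ 0.0679 -0.0459  0.2448]
[[ 0.882  0.365 -0.3  ]
 [ 0.458 -0.814  0.357]
 [-0.114 -0.452 -0.885]]
```

```bash
cat >> h.py <<'E'
from scipy.spatial.transform import Rotation as Ro
def pose():
    o=get_obs(); return o["tool_pos"].copy(),Ro.from_quat(o["ee_rot"],scalar_first=True).as_matrix()
def plan(tgt,roll,N,p=None,M=None):
    """rows for straight TCP move to tgt with total roll, even steps; prints rounded rows"""
    if p is None: p,M=pose()
    rows=[]; q=p.copy(); r=round(roll/N/np.pi,3)
    for i in range(N):
        d=p+(np.array(tgt)-p)*(i+1)/N-q
        s=np.round(M.T@d/.025,2); rows.append(s.tolist()+[r]); q=q+M@s*.025
        M=M@Ro.from_rotvec([0,0,r*np.pi]).as_matrix()
    print([rows],np.abs(rows).max(),q.round(4)); print(M.round(3)); return q,M
E
python3 -c "
from h import *
plan([.552,-.333,.166],-1.82,18)"
```

```text
[[[0.68, 0.99, -0.4, -0.032], [0.57, 1.05, -0.39, -0.032], [0.46, 1.11, -0.4, -0.032], [0.35, 1.15, -0.39, -0.032], [0.24, 1.17, -0.4, -0.032], [0.11, 1.2, -0.39, -0.032], [-0.0, 1.2, -0.4, -0.032], [-0.13, 1.19, -0.39, -0.032], [-0.24, 1.17, -0.4, -0.032], [-0.36, 1.15, -0.4, -0.032], [-0.48, 1.1, -0.39, -0.032], [-0.58, 1.05, -0.4, -0.032], [-0.68, 0.98, -0.39, -0.032], [-0.78, 0.91, -0.4, -0.032], [-0.87, 0.83, -0.39, -0.032], [-0.95, 0.74, -0.4, -0.032], [-1.01, 0.63, -0.39, -0.032], [-1.08, 0.54, -0.4, -0.032]]] 1.2 [ 0.5521 -0.333   0.166 ]
[[-0.563  0.77  -0.3  ]
 [ 0.682  0.638  0.357]
 [ 0.466 -0.003 -0.885]]
```

Emit:
{"api": "send_rows", "payload": {
  "series": [
    [[0.57, 0.82, -0.33, -0.032], [0.47, 0.87, -0.33, -0.032], [0.38, 0.92, -0.33, -0.032], [0.29, 0.95, -0.33, -0.032], [0.2, 0.97, -0.33, -0.032], [0.09, 0.99, -0.33, -0.032], [0, 0.99, -0.33, -0.032], [-0.11, 0.98, -0.33, -0.032], [-0.2, 0.97, -0.33, -0.032], [-0.3, 0.95, -0.33, -0.032], [-0.4, 0.91, -0.33, -0.032], [-0.48, 0.87, -0.33, -0.032], [-0.56, 0.81, -0.33, -0.032], [-0.65, 0.75, -0.33, -0.032], [-0.72, 0.69, -0.33, -0.032], [-0.79, 0.61, -0.33, -0.032], [-0.84, 0.52, -0.33, -0.032], [-0.9, 0.45, -0.33, -0.032]]
  ]
}}

```text
time: 12.42
tool_pos: [0.4695, -0.2853, 0.1798]
ee_rot: [-0.218, 0.412, 0.879, 0.101]
contact_force: [0.1, -0.5, 0.1]
opening: 0.0854
gripper_force: 0.0
```

```bash
python3 s.py; python3 - <<'E'
from h import *
import cv2
p,M=pose(); d=capture("wrist"); cv2.imwrite("pics/w1.png",d["pixels"][:,:,::-1])
T=np.array(d["tool_from_camera"]); f=210/np.tan(np.radians(d["fovy"])/2)
for q,z in(("boat",0),("boat_grip",.05),("boat_lip",.052)):
    for l in place_of("wrist",q)[:1]:
        r,c=l["at"]; v=M@T[:3,:3]@[(c-d["cx"])/f,(r-d["cy"])/f,1]; o=p+M@T[:3,3]
        print(q,l["at"],l["conf"],(o+v*(z-o[2])/v[2]).round(4))
E
```

```text
12.425 [ 0.958  0.705 -0.6    1.486  0.158  1.496  1.037]
[ 0.4695 -0.2853  0.1798]
[[-0.564  0.769 -0.3  ]
 [ 0.681  0.639  0.358]
 [ 0.467 -0.002 -0.884]]
boat [287.9, 305.1] 0.96 [ 0.5128 -0.2903  0.    ]
boat_grip [291.3, 311.5] 0.75 [ 0.5141 -0.2886  0.05  ]
boat_lip [197.8, 305.0] 0.56 [ 0.4499 -0.2198  0.052 ]
```

View pics/w1.png

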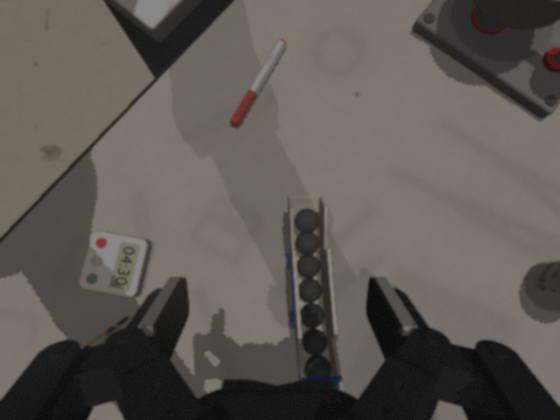

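```bash
python3 -c "
from h import *
p,M=pose(); a=M[:,2]; G=np.array([.5133,-.288,.052])
t=G+.0187*a
q,M=plan(t-.09*a,-.06,5); plan(t,0,4,q,M)"
```

```text
[[[-0.7, 0.26, 0.21, -0.004], [-0.7, 0.25, 0.22, -0.004], [-0.71, 0.24, 0.21, -0.004], [-0.71, 0.23, 0.22, -0.004], [-0.71, 0.22, 0.21, -0.004]]] 0.71 [ 0.5348 -0.3137  0.115 ]
[[-0.608  0.734 -0.301]
 [ 0.642  0.678  0.358]
 [ 0.467  0.025 -0.884]]
[[[0.0, 0.0, 0.9, 0.0], [0.0, 0.0, 0.9, 0.0], [0.0, 0.0, 0.9, 0.0], [0.0, 0.0, 0.9, 0.0]]] 0.9 [ 0.5077 -0.2814  0.0355]
[[-0.608  0.734 -0.301]
 [ 0.642  0.678  0.358]
 [ 0.467  0.025 -0.884]]
```

The wrist picture shows the seven balls in the boat, with the lip at (200, 305) and the blue tail at (380, 320). The open fingers straddle it.

Emit:
{"api": "send_rows", "payload": {
  "series": [
    [[-0.7, 0.26, 0.21, -0.004], [-0.7, 0.25, 0.22, -0.004], [-0.71, 0.24, 0.21, -0.004], [-0.71, 0.23, 0.22, -0.004], [-0.71, 0.22, 0.21, -0.004], [0, 0, 0.9, 0], [0, 0, 0.9, 0], [0, 0, 0.6, 0], [0, 0, 0.4, 0], [0, 0, 0.4, 0], [0, 0, 0.4, 0], [0, 0, 0, 0]]
  ]
}}

```text
time: 14.12
tool_pos: [0.5083, -0.2808, 0.0358]
ee_rot: [-0.215, 0.386, 0.891, 0.108]
contact_force: [0.1, -1.0, -0.7]
opening: 0.0855
gripper_force: 0.0
```

```bash
python3 - <<'E'
from h import *
import cv2
p,M=pose();print(p,M.round(3)); d=capture("wrist"); a=d["pixels"]; b=capture("top")["pixels"][150:290,280:420]
cv2.imwrite("pics/w2.png",np.hstack([a,np.vstack([cv2.resize(b,(240,240)),np.zeros((180,240,3),np.uint8)])])[:,:,::-1])
E
```

```text
[ 0.50833608 -0.28079329  0.03580952] [[-0.61   0.733 -0.301]
 [ 0.641  0.679  0.358]
 [ 0.466  0.026 -0.884]]
```

View pics/w2.png

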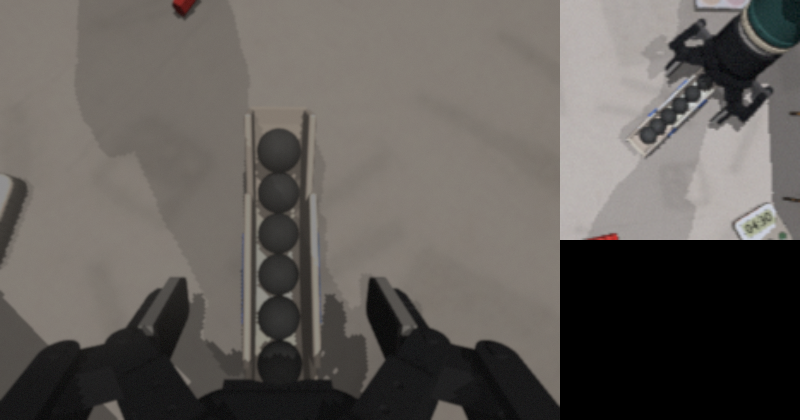

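The boat is centred and aligned between the fingers: its centre is at col 280 and the finger midpoint at about 277. Closing now.

Emit:
{"api": "send_rows", "payload": {
  "series": [
    [[0, 0, 0, 0], [0, 0, 0, 0], [0, 0, 0, 0], [0, 0, 0, 0], [0, 0, 0, 0], [0, 0, 0, 0]]
  ],
  "jaw": 255,
  "force": 60
}}

```text
time: 14.98
tool_pos: [0.5094, -0.2811, 0.0368]
ee_rot: [-0.214, 0.386, 0.891, 0.108]
contact_force: [1.2, -0.8, 4.1]
opening: 0.0352
gripper_force: 60.8
```

Emit:
{"api": "send_rows", "payload": {
  "series": [
    [[0.09, 0, -0.18, 0], [0.19, 0.01, -0.35, 0], [0.28, 0.02, -0.53, 0], [0.37, 0.02, -0.7, 0], [0.37, 0.02, -0.7, 0], [0.28, 0.02, -0.53, 0], [0.09, 0, -0.18, 0], [0, 0, 0, 0]]
  ]
}}

```text
time: 15.98
tool_pos: [0.5087, -0.2812, 0.1261]
ee_rot: [-0.215, 0.386, 0.891, 0.107]
contact_force: [-0.4, 0.5, -7.2]
opening: 0.0352
gripper_force: 60.5
```

```bash
python3 - <<'E'
from h import *
import cv2
p,M=pose();print(p,M.round(3)); a=capture("side")["pixels"][140:300,180:360]; b=capture("top")["pixels"][130:290,260:440]
cv2.imwrite("pics/l1.png",cv2.resize(np.hstack([a,b]),(800,355))[:,:,::-1])
E
```

```text
[ 0.50874015 -0.2812375   0.12607811] [[-0.61   0.733 -0.299]
 [ 0.641  0.679  0.357]
 [ 0.465  0.026 -0.885]]
```

View pics/l1.png

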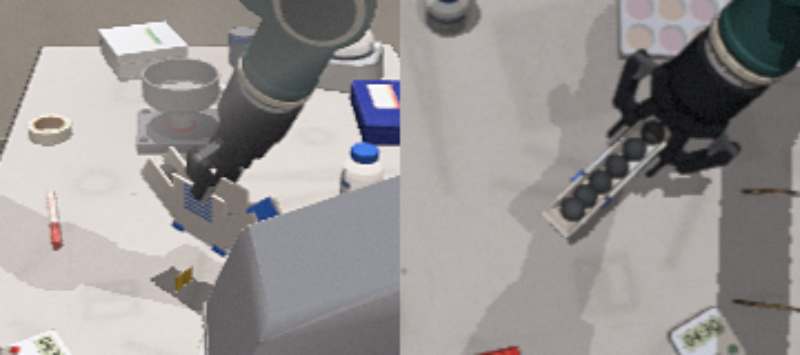

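Boat lifted level with all seven balls. The crop shows it hanging at about 90 mm, with its lip to the lower left. Next I'll find the pan and plan the pour, where the roll about the leaning tool axis gives the pitch.

```bash
cat >> h.py <<'E'
Tg=np.array([.5094,-.2811,.0368]); Mg=Ro.from_quat([-.2145,.386,.891,.1075],scalar_first=True).as_matrix()
az=np.radians(133); B0=np.array([[np.cos(az),-np.sin(az),0],[np.sin(az),np.cos(az),0],[0,0,1.]])
Lt=Mg.T@(np.array([.5133,-.288,0])+B0@[.096,0,.052]-Tg); Bt=Mg.T@B0
def boat(p,M):
    B=M@Bt; return p+M@Lt, np.arcsin(-B[2,0]), np.arcsin(B[2,1]), np.degrees(np.arctan2(B[1,0],B[0,0]))
def lipplan(lip,roll,N,p=None,M=None,show=True):
    """straight lip path to lip with total roll, even steps"""
    if p is None: p,M=pose()
    r=round(roll/N/np.pi,4); l0=boat(p,M)[0]; rows=[]
    for i in range(N):
        M2=M@Ro.from_rotvec([0,0,r*np.pi]).as_matrix()
        want=l0+(np.array(lip)-l0)*(i+1)/N
        s=np.round(M.T@(want-M2@Lt-p)/.025,2); rows.append(s.tolist()+[r]); p=p+M@s*.025; M=M2
    b=boat(p,M)
    if show: print([rows],np.abs(np.array(rows)[:,:3]).max())
    print("lip",b[0].round(3),"pitch",b[1].round(3),"side",b[2].round(3),"az",b[3].round(0),"tcp",p.round(3)); return p,M
E
python3 - <<'E'
from h import *
import cv2
C={c:capture(c) for c in("top","side")}
for c in C:
    for q in("pan","pan_floor","balance"):
        for l in regions_of(c,q)[:1]: print(c,q,l["box"],l["conf"],l["mask"].sum(), atz(C[c],(l["box"][1]+l["box"][3]/2,l["box"][0]+l["box"][2]/2),.095).round(4))
g=cv2.cvtColor(C["top"]["pixels"],cv2.COLOR_RGB2GRAY)[185:260,150:225]
h=cv2.HoughCircles(cv2.resize(g,None,fx=4,fy=4),cv2.HOUGH_GRADIENT,1,200,param1=120,param2=20,minRadius=85,maxRadius=125)
for x,y,r in h[0][:2]: print(x/4+150,y/4+185,r/4,atz(C["top"],(y/4+185,x/4+150),.108).round(4))
p,M=pose(); print("lip now",boat(p,M))
for f in(40,55,70,85,100,115,130,150,170):
    lipplan([.47,.11,.14],np.radians(f),20,p,M,False)
E
```

```text
top pan [157.3, 180.1, 53.2, 62.4] 0.97 2248 [0.4991 0.1198 0.095 ]
top pan_floor [157.3, 182.3, 59.5, 62.1] 0.66 2255 [0.4942 0.1121 0.095 ]
top balance [160.4, 160.8, 60.2, 91.9] 0.78 4249 [0.5102 0.1047 0.095 ]
side pan_floor [246.2, 166.2, 35.0, 26.6] 0.59 710 [0.4906 0.0869 0.095 ]
side balance [240.9, 152.4, 52.6, 59.5] 0.98 1612 [0.5022 0.0661 0.095 ]
184.875 219.625 24.325 [0.4769 0.1135 0.108 ]
lip now (array([ 0.44717   , -0.21777842,  0.1409788 ]), np.float64(-0.0007879638483497178), np.float64(5.122435903439397e-05), np.float64(133.0183179628056))
lip [0.47 0.11 0.14] pitch 0.08 side 0.309 az 98.0 tcp [0.48  0.021 0.132]
lip [0.47 0.11 0.14] pitch 0.156 side 0.402 az 85.0 tcp [0.458 0.021 0.139]
lip [0.47 0.11 0.14] pitch 0.249 side 0.469 az 73.0 tcp [0.439 0.026 0.148]
lip [0.47 0.11 0.14] pitch 0.358 side 0.505 az 61.0 tcp [0.422 0.037 0.158]
lip [0.47 0.11 0.14] pitch 0.477 side 0.506 az 48.0 tcp [0.408 0.051 0.168]
lip [0.47 0.11 0.14] pitch 0.597 side 0.471 az 35.0 tcp [0.4   0.069 0.178]
lip [0.47 0.11 0.14] pitch 0.717 side 0.404 az 21.0 tcp [0.397 0.089 0.188]
lip [0.47 0.11 0.14] pitch 0.858 side 0.276 az -2.0 tcp [0.401 0.117 0.197]
lip [0.47 0.11 0.14] pitch 0.949 side 0.125 az -29.0 tcp [0.415 0.142 0.203]
```

```bash
python3 - <<'E'
from h import *
p,M=lipplan([.472,.065,.17],np.radians(40),16)
E
```

```text
[[[0.45, 0.38, 0.17, np.float64(0.0139)], [0.47, 0.36, 0.17, np.float64(0.0139)], [0.49, 0.33, 0.17, np.float64(0.0139)], [0.52, 0.32, 0.17, np.float64(0.0139)], [0.53, 0.29, 0.17, np.float64(0.0139)], [0.56, 0.27, 0.17, np.float64(0.0139)], [0.57, 0.25, 0.17, np.float64(0.0139)], [0.58, 0.22, 0.17, np.float64(0.0139)], [0.61, 0.19, 0.17, np.float64(0.0139)], [0.61, 0.16, 0.17, np.float64(0.0139)], [0.63, 0.14, 0.17, np.float64(0.0139)], [0.65, 0.12, 0.17, np.float64(0.0139)], [0.65, 0.08, 0.17, np.float64(0.0139)], [0.66, 0.05, 0.17, np.float64(0.0139)], [0.67, 0.03, 0.17, np.float64(0.0139)], [0.68, -0.01, 0.17, np.float64(0.0139)]]] 0.68
lip [0.472 0.065 0.17 ] pitch 0.08 side 0.31 az 98.0 tcp [ 0.481 -0.024  0.162]
```

Emit:
{"api": "send_rows", "payload": {
  "series": [
    [[0.22, 0.19, 0.08, 0.007], [0.23, 0.19, 0.09, 0.007], [0.47, 0.36, 0.17, 0.0139], [0.49, 0.33, 0.17, 0.0139], [0.52, 0.32, 0.17, 0.0139], [0.53, 0.29, 0.17, 0.0139], [0.56, 0.27, 0.17, 0.0139], [0.57, 0.25, 0.17, 0.0139], [0.58, 0.22, 0.17, 0.0139], [0.61, 0.19, 0.17, 0.0139], [0.61, 0.16, 0.17, 0.0139], [0.63, 0.14, 0.17, 0.0139], [0.65, 0.12, 0.17, 0.0139], [0.65, 0.08, 0.17, 0.0139], [0.46, 0.04, 0.12, 0.0139], [0.4, 0.03, 0.1, 0.008], [0.3, 0.01, 0.08, 0.004], [0.18, 0, 0.05, 0.002], [0.08, 0, 0.02, 0]]
  ]
}}

```text
time: 18.85
tool_pos: [0.484, -0.0384, 0.1593]
ee_rot: [-0.238, 0.652, 0.719, 0.033]
contact_force: [0.6, -0.2, -6.3]
opening: 0.0353
gripper_force: 60.5
```

```bash
python3 - <<'E'
from h import *
o=get_obs();print(o["time"],o["joint_positions"].round(2),o["opening"]);p,M=pose();print(p,boat(p,M))
p,M=lipplan([.472,.09,.157],np.radians(15),10)
p,M=lipplan([.469,.095,.15],np.radians(20),16,p,M)
E
```

```text
18.85 [ 0.63  0.57 -0.56  1.75 -0.05  1.25  0.21] 0.03533072087795793
[ 0.48402845 -0.0383839   0.1593304 ] (array([0.47094593, 0.0498235 , 0.16819525]), np.float64(0.07010440914735763), np.float64(0.29260699040300997), np.float64(100.12059436896777))
[[[0.13, -0.05, 0.1, np.float64(0.0083)], [0.13, -0.05, 0.09, np.float64(0.0083)], [0.13, -0.06, 0.1, np.float64(0.0083)], [0.14, -0.06, 0.09, np.float64(0.0083)], [0.13, -0.06, 0.1, np.float64(0.0083)], [0.13, -0.07, 0.09, np.float64(0.0083)], [0.14, -0.07, 0.1, np.float64(0.0083)], [0.13, -0.07, 0.1, np.float64(0.0083)], [0.14, -0.08, 0.09, np.float64(0.0083)], [0.14, -0.08, 0.1, np.float64(0.0083)]]] 0.14
lip [0.472 0.09  0.157] pitch 0.142 side 0.388 az 87.0 tcp [0.464 0.001 0.155]
[[[0.0, -0.08, 0.02, np.float64(0.0069)], [0.01, -0.07, 0.02, np.float64(0.0069)], [0.0, -0.08, 0.03, np.float64(0.0069)], [0.0, -0.07, 0.02, np.float64(0.0069)], [0.01, -0.08, 0.02, np.float64(0.0069)], [0.0, -0.08, 0.02, np.float64(0.0069)], [0.0, -0.07, 0.02, np.float64(0.0069)], [0.01, -0.08, 0.03, np.float64(0.0069)], [0.0, -0.08, 0.02, np.float64(0.0069)], [0.0, -0.07, 0.02, np.float64(0.0069)], [0.01, -0.08, 0.02, np.float64(0.0069)], [0.0, -0.08, 0.02, np.float64(0.0069)], [0.0, -0.07, 0.03, np.float64(0.0069)], [0.01, -0.08, 0.02, np.float64(0.0069)], [-0.0, -0.08, 0.02, np.float64(0.0069)], [0.0, -0.08, 0.02, np.float64(0.0069)]]] 0.08
lip [0.469 0.095 0.15 ] pitch 0.267 side 0.477 az 71.0 tcp [0.435 0.013 0.16 ]
```

Emit:
{"api": "send_rows", "payload": {
  "series": [
    [[0.13, -0.05, 0.1, 0.0083], [0.13, -0.05, 0.09, 0.0083], [0.13, -0.06, 0.1, 0.0083], [0.14, -0.06, 0.09, 0.0083], [0.13, -0.06, 0.1, 0.0083], [0.13, -0.07, 0.09, 0.0083], [0.14, -0.07, 0.1, 0.0083], [0.13, -0.07, 0.1, 0.0083], [0.14, -0.08, 0.09, 0.0083], [0.14, -0.08, 0.1, 0.0083], [0.05, -0.05, 0.04, 0.0042], [0, 0, 0, 0]]
  ]
}}

```text
time: 20.35
tool_pos: [0.4628, 0.0026, 0.1548]
ee_rot: [-0.24, 0.744, 0.623, -0.0]
contact_force: [-0.5, -0.8, -6.6]
opening: 0.0351
gripper_force: 60.5
```

```bash
cat > v.py <<'E'
import sys,cv2
from h import *
C={c:capture(c) for c in("top","side")}
f=lambda l:(l[0]["box"],int(l[0]["mask"].sum())) if l else None
for c in C:
    l=place_of(c,"pan_floor"); print(c,"pan_floor",l and (l[0]["at"],round(l[0]["conf"],2)))
    print(c,"pan",f(regions_of(c,"pan")))
if len(sys.argv)>1:
    a=C["side"]["pixels"][120:240,210:330]; b=C["top"]["pixels"][155:275,130:250]
    cv2.imwrite("pics/%s.png"%sys.argv[1],cv2.resize(np.hstack([a,b]),(800,400),interpolation=cv2.INTER_CUBIC)[:,:,::-1])
o=get_obs(); print("t",o["time"],o["contact_force"].round(2)); p,M=pose(); print(p.round(3),boat(p,M))
E
python3 v.py p1
```

```text
top pan_floor ([222.7, 185.8], 0.87)
top pan ([159.7, 178.9, 51.7, 65.2], 1902)
side pan_floor ([183.0, 263.6], 0.63)
side pan ([243.9, 168.3, 47.9, 21.0], 511)
t 20.65 [ 0.35  1.17 -6.54]
[0.463 0.002 0.155] (array([0.47200188, 0.09147294, 0.15649279]), np.float64(0.1458019644490001), np.float64(0.3918558950077093), np.float64(86.83332485437163))
```

View pics/p1.png

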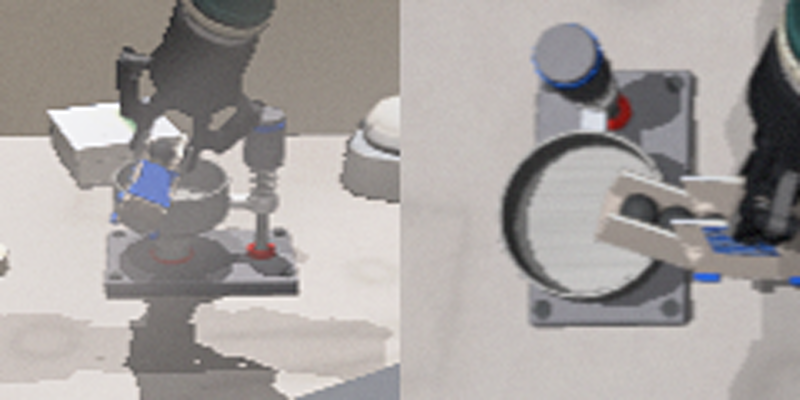

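The picture shows the lip inside the pan, just short of its centre at crop (590, 215), with the pan up and all balls still in the boat. I'll pour slowly and track pan sink by matching the bracket in the side view and the weight on the wrist.

```bash
cat > w.py <<'E'
import sys,cv2,os
from h import *
c=capture("side"); g=cv2.cvtColor(c["pixels"],cv2.COLOR_RGB2GRAY).astype(np.float32)
if not os.path.exists("ref.npy"): np.save("ref.npy",g)
r=np.load("ref.npy"); o=get_obs(); out=[]
for (a,b,x,y) in((172,190,276,286),(172,186,262,282),(166,182,244,254)):
    T=r[a:b,x:y]; S=g[a-3:b+12,x-2:y+2]; T,S=[cv2.resize(k,None,fx=4,fy=4,interpolation=cv2.INTER_CUBIC) for k in(T,S)]
    m=cv2.matchTemplate(S,T,cv2.TM_CCOEFF_NORMED); _,v,_,l=cv2.minMaxLoc(m); out.append((round(l[1]/4-3,2),round(v,2)))
print("sink px",out,"t",round(o["time"],2),"Fz",o["contact_force"][2].round(2))
p,M=pose(); b=boat(p,M); print("tcp",p.round(3),"lip",b[0].round(3),"pitch",b[1].round(3),"az",b[3].round(0))
E
python3 w.py; python3 - <<'E'
from h import *
np.set_printoptions(legacy="1.25")
p,M=lipplan([.469,.095,.15],np.radians(20),16)
p,M=lipplan([.466,.098,.147],np.radians(22),18,p,M)
p,M=lipplan([.460,.103,.142],np.radians(22),18,p,M)
p,M=lipplan([.455,.108,.137],np.radians(24),18,p,M)
E
```

```text
sink px [(0.0, 1.0), (0.0, 1.0), (0.0, 0.99)] t 20.7 Fz -6.63
tcp [0.463 0.002 0.155] lip [0.472 0.091 0.157] pitch 0.146 az 87.0
[[[0.0, -0.08, 0.02, 0.0069], [0.0, -0.07, 0.02, 0.0069], [0.0, -0.08, 0.02, 0.0069], [0.0, -0.07, 0.02, 0.0069], [0.0, -0.08, 0.02, 0.0069], [0.0, -0.08, 0.02, 0.0069], [0.0, -0.07, 0.02, 0.0069], [0.01, -0.08, 0.02, 0.0069], [-0.0, -0.08, 0.02, 0.0069], [-0.0, -0.07, 0.02, 0.0069], [-0.0, -0.08, 0.02, 0.0069], [-0.0, -0.07, 0.02, 0.0069], [-0.0, -0.08, 0.02, 0.0069], [-0.0, -0.08, 0.02, 0.0069], [-0.0, -0.07, 0.02, 0.0069], [-0.0, -0.08, 0.02, 0.0069]]] 0.08
lip [0.469 0.095 0.15 ] pitch 0.272 side 0.479 az 70.0 tcp [0.434 0.013 0.16 ]
[[[0.0, -0.08, 0.01, 0.0068], [0.0, -0.08, 0.01, 0.0068], [0.0, -0.07, 0.01, 0.0068], [-0.0, -0.08, 0.01, 0.0068], [-0.0, -0.08, 0.01, 0.0068], [-0.0, -0.08, 0.01, 0.0068], [-0.0, -0.08, 0.01, 0.0068], [-0.0, -0.07, 0.01, 0.0068], [-0.0, -0.08, 0.01, 0.0068], [-0.0, -0.08, 0.01, 0.0068], [-0.0, -0.08, 0.01, 0.0068], [-0.01, -0.08, 0.01, 0.0068], [0.0, -0.07, 0.01, 0.0068], [0.0, -0.08, 0.01, 0.0068], [-0.0, -0.08, 0.01, 0.
[... 718 characters left out ...]
9
lip [0.46  0.103 0.142] pitch 0.616 side 0.462 az 33.0 tcp [0.389 0.065 0.182]
[[[-0.01, -0.09, 0.02, 0.0074], [-0.0, -0.08, 0.01, 0.0074], [-0.01, -0.09, 0.02, 0.0074], [-0.0, -0.09, 0.02, 0.0074], [-0.01, -0.08, 0.02, 0.0074], [-0.01, -0.09, 0.01, 0.0074], [-0.0, -0.08, 0.02, 0.0074], [-0.01, -0.09, 0.02, 0.0074], [-0.01, -0.08, 0.02, 0.0074], [-0.0, -0.09, 0.01, 0.0074], [-0.01, -0.08, 0.02, 0.0074], [-0.01, -0.09, 0.02, 0.0074], [-0.0, -0.08, 0.01, 0.0074], [-0.01, -0.09, 0.02, 0.0074], [-0.01, -0.08, 0.02, 0.0074], [-0.01, -0.09, 0.02, 0.0074], [-0.01, -0.08, 0.01, 0.0074], [-0.0, -0.09, 0.02, 0.0074]]] 0.09
lip [0.455 0.108 0.137] pitch 0.799 side 0.337 az 9.0 tcp [0.383 0.103 0.19 ]
```

Each row is nearly the same, about [0, -0.08, 0.02, 0.007].

Emit:
{"api": "send_rows", "payload": {
  "series": [
    [[0, -0.08, 0.02, 0.007], [0, -0.08, 0.02, 0.007], [0, -0.08, 0.02, 0.007], [0, -0.07, 0.02, 0.007], [0, -0.08, 0.02, 0.007], [0, -0.08, 0.02, 0.007], [0, -0.07, 0.02, 0.007], [0, -0.08, 0.02, 0.007], [0, -0.08, 0.02, 0.007], [0, -0.07, 0.02, 0.007], [0, -0.08, 0.02, 0.007], [0, -0.08, 0.02, 0.007], [0, -0.08, 0.02, 0.007], [0, -0.07, 0.02, 0.007]]
  ]
}}

```text
time: 22.45
tool_pos: [0.4368, 0.0114, 0.1593]
ee_rot: [-0.237, 0.831, 0.501, -0.037]
contact_force: [0.0, -0.8, -6.6]
opening: 0.0352
gripper_force: 60.6
```

```bash
python3 w.py
```

```text
sink px [(0.0, 1.0), (0.0, 0.99), (1.0, 0.23)] t 22.5 Fz -5.87
tcp [0.437 0.012 0.159] lip [0.469 0.095 0.151] pitch 0.257 az 72.0
```

Emit:
{"api": "send_rows", "payload": {
  "series": [
    [[0, -0.08, 0.01, 0.007], [0, -0.08, 0.01, 0.007], [0, -0.08, 0.01, 0.007], [0, -0.08, 0.01, 0.007], [0, -0.08, 0.01, 0.007], [0, -0.07, 0.01, 0.007], [0, -0.08, 0.01, 0.007], [0, -0.08, 0.01, 0.007]]
  ]
}}

```text
time: 23.5
tool_pos: [0.4239, 0.0192, 0.1645]
ee_rot: [-0.233, 0.872, 0.426, -0.058]
contact_force: [-0.2, -0.1, -4.8]
opening: 0.0356
gripper_force: 60.6
```

```bash
cat >> w.py <<'E'
t=capture("top"); f=[o["contact_force"][2]]
L=regions_of("top","ball_0"); f.append(get_obs()["contact_force"][2])
print("balls top",[([int(v) for v in l["box"]],int(l["mask"].sum()),round(l["conf"],2)) for l in L][:9]); print(np.round(f,2))
E
python3 w.py
```

```text
sink px [(0.0, 1.0), (0.0, 0.99), (11.75, 0.17)] t 23.55 Fz -5.08
tcp [0.424 0.019 0.165] lip [0.468 0.096 0.149] pitch 0.329 az 64.0
balls top [([200, 224, 12, 6], 42, 0.57)]
[-5.08 -4.98]
```

```bash
python3 - <<'E'
from h import *
import cv2
C={c:capture(c) for c in("top","side")}
a=C["side"]["pixels"][130:220,220:310]; b=C["top"]["pixels"][170:260,140:230]
cv2.imwrite("pics/p2.png",cv2.resize(np.hstack([a,b]),(800,400),interpolation=cv2.INTER_CUBIC)[:,:,::-1]); print(get_obs()["contact_force"],get_obs()["time"])
E
```

```text
[-5.13682812e-01 -5.04999310e-03 -5.69871005e+00] 23.75
```

View pics/p2.png

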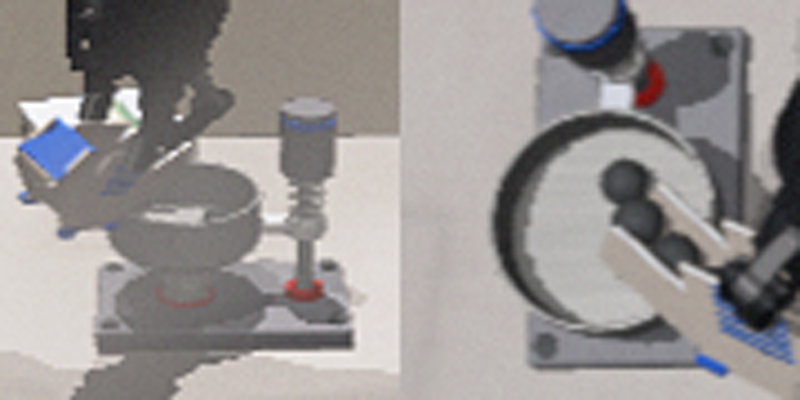

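In the picture one ball lies in the pan at crop (625, 180) and the next is at the lip edge at (638, 218). The pan is still up. I'll continue in small steps.

Emit:
{"api": "send_rows", "payload": {
  "series": [
    [[0, -0.08, 0.01, 0.007], [0, -0.08, 0.01, 0.007], [0, -0.08, 0.01, 0.007], [0, -0.08, 0.01, 0.007], [0, 0, 0, 0], [0, 0, 0, 0]]
  ]
}}

```text
time: 24.5
tool_pos: [0.4183, 0.0239, 0.1672]
ee_rot: [-0.23, 0.89, 0.388, -0.068]
contact_force: [-0.2, 0.7, -4.9]
opening: 0.0355
gripper_force: 60.7
```

```bash
python3 w.py
```

```text
sink px [(0.0, 1.0), (0.0, 0.93), (9.75, 0.18)] t 24.55 Fz -5.57
tcp [0.418 0.024 0.167] lip [0.468 0.096 0.149] pitch 0.366 az 60.0
balls top [([178, 198, 10, 10], 81, 0.45), ([191, 217, 7, 9], 65, 0.44)]
[-5.57 -5.64]
```

Emit:
{"api": "send_rows", "payload": {
  "series": [
    [[0, -0.08, 0.02, 0.007], [0, -0.08, 0.01, 0.007], [0, -0.08, 0.02, 0.007], [0, -0.08, 0.01, 0.007], [0, 0, 0, 0], [0, 0, 0, 0]]
  ]
}}

```text
time: 25.4
tool_pos: [0.4127, 0.0293, 0.1696]
ee_rot: [-0.227, 0.906, 0.349, -0.078]
contact_force: [0.6, 0.4, -5.2]
opening: 0.0356
gripper_force: 60.7
```

```bash
python3 w.py
```

```text
sink px [(0.0, 1.0), (0.0, 0.93), (9.25, 0.2)] t 25.45 Fz -4.21
tcp [0.413 0.029 0.17 ] lip [0.467 0.097 0.148] pitch 0.405 az 56.0
balls top [([177, 198, 10, 10], 93, 0.59), ([192, 227, 11, 5], 42, 0.46), ([186, 216, 13, 14], 102, 0.39)]
[-4.21 -5.35]
```

Emit:
{"api": "send_rows", "payload": {
  "series": [
    [[0, -0.08, 0.02, 0.007], [0, -0.08, 0.01, 0.007], [0, -0.08, 0.02, 0.007], [0, -0.08, 0.01, 0.007], [0, 0, 0, 0], [0, 0, 0, 0]]
  ]
}}

```text
time: 26.3
tool_pos: [0.4076, 0.0352, 0.172]
ee_rot: [-0.223, 0.92, 0.309, -0.088]
contact_force: [-1.4, -0.9, -4.6]
opening: 0.0351
gripper_force: 60.8
```

```bash
python3 w.py
```

```text
sink px [(0.0, 1.0), (0.0, 0.91), (9.5, 0.21)] t 26.35 Fz -4.37
tcp [0.408 0.035 0.172] lip [0.466 0.098 0.146] pitch 0.445 az 52.0
balls top [([175, 196, 13, 11], 84, 0.6), ([181, 216, 53, 61], 1209, 0.55), ([183, 209, 16, 10], 96, 0.4)]
[-4.37 -3.79]
```

Emit:
{"api": "send_rows", "payload": {
  "series": [
    [[0, -0.08, 0.02, 0.007], [0, -0.08, 0.01, 0.007], [0, -0.08, 0.02, 0.007], [0, 0, 0, 0], [0, 0, 0, 0], [0, 0, 0, 0]]
  ]
}}

```text
time: 27.2
tool_pos: [0.4043, 0.04, 0.1737]
ee_rot: [-0.22, 0.93, 0.278, -0.095]
contact_force: [0.1, -0.4, -4.4]
opening: 0.0349
gripper_force: 60.8
```

```bash
python3 w.py
```

```text
sink px [(1.0, 0.96), (1.25, 0.92), (12.0, 0.18)] t 27.25 Fz -3.79
tcp [0.404 0.04  0.174] lip [0.466 0.099 0.145] pitch 0.476 az 48.0
balls top [([182, 213, 14, 13], 118, 0.6), ([176, 201, 7, 9], 61, 0.52)]
[-3.79 -3.35]
```

The pan has begun to sink, so I'll let it settle.

Emit:
{"api": "send_rows", "payload": {
  "series": [
    [[0, 0, 0, 0], [0, 0, 0, 0], [0, 0, 0, 0], [0, 0, 0, 0], [0, 0, 0, 0], [0, 0, 0, 0]]
  ]
}}

```text
time: 28.1
tool_pos: [0.4042, 0.0401, 0.1737]
ee_rot: [-0.22, 0.93, 0.278, -0.095]
contact_force: [0.2, -0.4, -4.5]
opening: 0.0357
gripper_force: 60.8
```

```bash
python3 w.py; python3 - <<'E'
from h import *
import cv2
C={c:capture(c) for c in("top","side")}
a=C["side"]["pixels"][130:220,220:310]; b=C["top"]["pixels"][170:260,140:230]
cv2.imwrite("pics/p3.png",cv2.resize(np.hstack([a,b]),(800,400),interpolation=cv2.INTER_CUBIC)[:,:,::-1])
E
```

```text
sink px [(1.0, 0.96), (1.25, 0.92), (12.0, 0.19)] t 28.15 Fz -4.21
tcp [0.404 0.04  0.174] lip [0.466 0.099 0.146] pitch 0.476 az 48.0
balls top [([180, 214, 49, 65], 1230, 0.69), ([187, 199, 13, 9], 83, 0.65)]
[-4.21 -3.49]
```

View pics/p3.png

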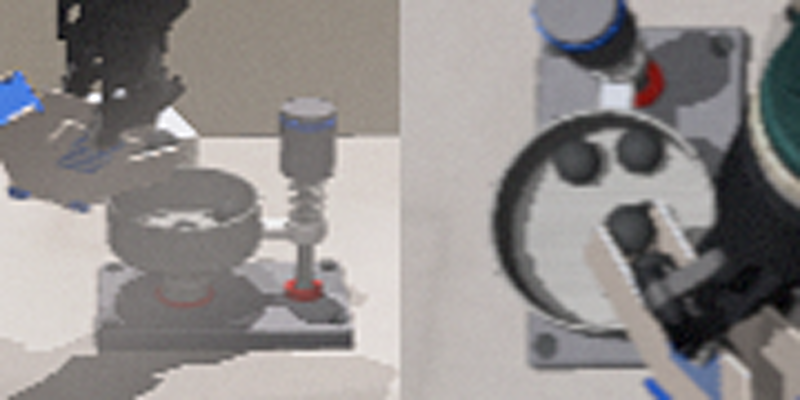

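Two balls show in the pan at crop (580, 160) and (640, 150), the next is at the lip at (630, 228), and the pan has sunk about 1 px (roughly 4 mm). I'll continue.

Emit:
{"api": "send_rows", "payload": {
  "series": [
    [[-0.01, -0.08, 0.02, 0.007], [0, -0.08, 0.01, 0.007], [-0.01, -0.08, 0.02, 0.007], [0, 0, 0, 0], [0, 0, 0, 0], [0, 0, 0, 0]]
  ]
}}

```text
time: 29.1
tool_pos: [0.4007, 0.0448, 0.1754]
ee_rot: [-0.217, 0.939, 0.247, -0.102]
contact_force: [-0.8, 0.1, -4.8]
opening: 0.0353
gripper_force: 60.8
```

```bash
python3 w.py
```

```text
sink px [(1.0, 0.96), (1.25, 0.92), (12.0, 0.19)] t 29.15 Fz -4.2
tcp [0.401 0.045 0.175] lip [0.465 0.099 0.145] pitch 0.506 az 45.0
balls top [([183, 209, 12, 13], 96, 0.68), ([173, 200, 12, 11], 77, 0.66), ([186, 221, 13, 9], 61, 0.61), ([187, 199, 13, 10], 81, 0.54)]
[-4.2 -2.5]
```

Emit:
{"api": "send_rows", "payload": {
  "series": [
    [[-0.01, -0.08, 0.02, 0.007], [0, -0.08, 0.01, 0.007], [-0.01, -0.08, 0.02, 0.007], [0, 0, 0, 0], [0, 0, 0, 0], [0, 0, 0, 0], [0, 0, 0, 0]]
  ]
}}

```text
time: 30.12
tool_pos: [0.3975, 0.0497, 0.177]
ee_rot: [-0.214, 0.946, 0.216, -0.109]
contact_force: [0.3, -0.1, -3.3]
opening: 0.035
gripper_force: 60.9
```

```bash
python3 w.py
```

```text
sink px [(5.0, 0.8), (5.25, 0.83), (4.5, 0.2)] t 30.18 Fz -2.89
tcp [0.398 0.05  0.177] lip [0.464 0.1   0.144] pitch 0.537 az 42.0
balls top [([177, 203, 8, 9], 61, 0.61), ([182, 198, 17, 10], 90, 0.42)]
[-2.89 -3.74]
```

The pan has now sunk about 19 mm, so one more ball should land it.

Emit:
{"api": "send_rows", "payload": {
  "series": [
    [[-0.01, -0.08, 0.02, 0.006], [0, -0.08, 0.01, 0.006], [-0.01, -0.08, 0.02, 0.006], [0, 0, 0, 0], [0, 0, 0, 0], [0, 0, 0, 0], [0, 0, 0, 0]]
  ]
}}

```text
time: 31.15
tool_pos: [0.3946, 0.0549, 0.1787]
ee_rot: [-0.211, 0.952, 0.189, -0.115]
contact_force: [-0.0, -0.0, -3.2]
opening: 0.0354
gripper_force: 60.9
```

```bash
python3 w.py
```

```text
sink px [(5.0, 0.8), (5.0, 0.83), (4.5, 0.19)] t 31.2 Fz -2.92
tcp [0.395 0.055 0.179] lip [0.463 0.101 0.143] pitch 0.563 az 39.0
balls top [([172, 200, 15, 11], 106, 0.67), ([185, 199, 12, 10], 83, 0.56), ([187, 212, 14, 9], 83, 0.47), ([183, 218, 12, 14], 91, 0.41)]
[-2.92 -4.44]
```

Emit:
{"api": "send_rows", "payload": {
  "series": [
    [[-0.01, -0.08, 0.02, 0.006], [0, -0.08, 0.01, 0.006], [-0.01, -0.08, 0.02, 0.006], [0, 0, 0, 0], [0, 0, 0, 0], [0, 0, 0, 0], [0, 0, 0, 0]]
  ]
}}

```text
time: 32.17
tool_pos: [0.392, 0.0602, 0.1803]
ee_rot: [-0.207, 0.957, 0.162, -0.121]
contact_force: [-0.3, 0.9, -3.6]
opening: 0.0352
gripper_force: 60.9
```

```bash
python3 w.py
```

```text
sink px [(5.0, 0.8), (5.0, 0.82), (4.25, 0.17)] t 32.23 Fz -4.12
tcp [0.392 0.06  0.18 ] lip [0.462 0.102 0.143] pitch 0.59 az 36.0
balls top [([184, 216, 13, 13], 118, 0.59), ([182, 201, 15, 8], 90, 0.58), ([187, 210, 8, 11], 50, 0.42)]
[-4.12 -3.35]
```

Emit:
{"api": "send_rows", "payload": {
  "series": [
    [[-0.01, -0.08, 0.02, 0.006], [0, -0.08, 0.01, 0.006], [-0.01, -0.08, 0.02, 0.006], [0, 0, 0, 0], [0, 0, 0, 0], [0, 0, 0, 0], [0, 0, 0, 0]]
  ]
}}

```text
time: 33.2
tool_pos: [0.3897, 0.0657, 0.1819]
ee_rot: [-0.204, 0.961, 0.135, -0.127]
contact_force: [-0.2, -0.3, -3.0]
opening: 0.0355
gripper_force: 60.9
```

```bash
python3 w.py
```

```text
sink px [(7.75, 0.55), (8.0, 0.79), (7.0, 0.23)] t 33.25 Fz -2.17
tcp [0.39  0.066 0.182] lip [0.46  0.104 0.142] pitch 0.616 az 33.0
balls top [([185, 212, 8, 9], 71, 0.65), ([183, 221, 9, 7], 56, 0.52), ([175, 201, 11, 10], 85, 0.46)]
[-2.17 -2.62]
```

The bracket match reads 8 px, which is 30 mm, so the pan has landed. Now I'll tip back smoothly.

```bash
python3 - <<'E'
from h import *
np.set_printoptions(legacy="1.25")
p,M=lipplan([.461,.102,.146],np.radians(-6),4)
p,M=lipplan([.472,.085,.168],np.radians(-68),16,p,M)
E
```

```text
[[[-0.0, 0.09, -0.04, -0.0083], [-0.01, 0.09, -0.04, -0.0083], [-0.0, 0.09, -0.05, -0.0083], [-0.01, 0.08, -0.04, -0.0083]]] 0.09
lip [0.461 0.102 0.146] pitch 0.567 side 0.482 az 38.0 tcp [0.393 0.056 0.182]
[[[0.01, 0.27, -0.07, -0.0236], [0.02, 0.28, -0.07, -0.0236], [0.01, 0.27, -0.08, -0.0236], [0.01, 0.27, -0.07, -0.0236], [0.01, 0.27, -0.07, -0.0236], [0.01, 0.27, -0.07, -0.0236], [0.0, 0.27, -0.07, -0.0236], [0.01, 0.27, -0.08, -0.0236], [0.0, 0.27, -0.07, -0.0236], [0.0, 0.27, -0.07, -0.0236], [0.0, 0.27, -0.07, -0.0236], [0.0, 0.26, -0.07, -0.0236], [0.0, 0.27, -0.08, -0.0236], [0.0, 0.26, -0.07, -0.0236], [-0.0, 0.26, -0.07, -0.0236], [-0.0, 0.27, -0.07, -0.0236]]] 0.28
lip [0.472 0.085 0.168] pitch 0.095 side 0.331 az 95.0 tcp [ 0.477 -0.004  0.161]
```

Emit:
{"api": "send_rows", "payload": {
  "series": [
    [[0, 0.05, -0.02, -0.004], [0, 0.09, -0.04, -0.008], [-0.01, 0.09, -0.04, -0.008], [0, 0.15, -0.05, -0.014], [0.01, 0.2, -0.06, -0.018], [0.01, 0.27, -0.07, -0.0236], [0.01, 0.27, -0.08, -0.0236], [0.01, 0.27, -0.07, -0.0236], [0.01, 0.27, -0.07, -0.0236], [0.01, 0.27, -0.07, -0.0236], [0, 0.27, -0.07, -0.0236], [0.01, 0.27, -0.08, -0.0236], [0, 0.27, -0.07, -0.0236], [0, 0.27, -0.07, -0.0236], [0, 0.27, -0.07, -0.0236], [0, 0.26, -0.07, -0.0236], [0, 0.27, -0.08, -0.0236], [0, 0.26, -0.07, -0.0236], [0, 0.2, -0.06, -0.018], [0, 0.1, -0.03, -0.009]]
  ]
}}

```text
time: 35.85
tool_pos: [0.4701, -0.0037, 0.1618]
ee_rot: [-0.24, 0.713, 0.659, 0.012]
contact_force: [0.4, 0.7, -2.9]
opening: 0.0355
gripper_force: 61.0
```

```bash
python3 w.py; python3 - <<'E'
from h import *
np.set_printoptions(legacy="1.25")
p,M=pose()
a=np.arctan2(M[1,0],M[0,0])-np.arctan2(Mg[1,0],Mg[0,0])
# exact remaining roll to grasp orientation
r=Ro.from_matrix(M.T@Mg).as_rotvec(); print("remaining rot",r.round(3))
p,M=lipplan([.4478,-.2178,.052+.06],r[2],16)
print((M.T@Mg).round(3)); b=p+M@Lt
plan([.5094,-.2811,.0385],0,8,p,M)
E
```

```text
sink px [(7.75, 0.55), (8.0, 0.77), (7.25, 0.22)] t 35.9 Fz -2.39
tcp [ 0.47  -0.004  0.162] lip [0.471 0.086 0.166] pitch 0.116 az 92.0
balls top [([184, 201, 14, 8], 85, 0.57)]
[-2.39 -2.52]
remaining rot [-0.001 -0.001 -0.833]
[[[-0.75, 0.18, -0.13, -0.0166], [-0.76, 0.14, -0.14, -0.0166], [-0.75, 0.1, -0.13, -0.0166], [-0.74, 0.06, -0.14, -0.0166], [-0.74, 0.03, -0.13, -0.0166], [-0.73, -0.02, -0.13, -0.0166], [-0.72, -0.05, -0.14, -0.0166], [-0.7, -0.1, -0.13, -0.0166], [-0.69, -0.12, -0.13, -0.0166], [-0.67, -0.17, -0.14, -0.0166], [-0.66, -0.2, -0.13, -0.0166], [-0.63, -0.23, -0.14, -0.0166], [-0.61, -0.27, -0.13, -0.0166], [-0.59, -0.3, -0.13, -0.0166], [-0.56, -0.33, -0.14, -0.0166], [-0.54, -0.35, -0.13, -0.0166]]] 0.76
lip [ 0.448 -0.218  0.112] pitch -0.001 side -0.0 az 133.0 tcp [ 0.51  -0.281  0.097]
[[ 1.    -0.001 -0.001]
 [ 0.001  1.     0.   ]
 [ 0.001 -0.     1.   ]]
[[[-0.14, -0.01, 0.26, 0.0], [-0.13, -0.01, 0.25, 0.0], [-0.14, -0.01, 0.26, 0.0], [-0.13, -0.0, 0.26, 0.0], [-0.14, -0.01, 0.26, 0.0], [-0.13, -0.01, 0.25, 0.0], [-0.14, -0.01, 0.26, 0.0], [-0.13, -0.01, 0.26, 0.0]]] 0.26 [ 0.5093 -0.2811  0.0385]
[[-0.611  0.733 -0.3  ]
 [ 0.64   0.68   0.357]
 [ 0.466  0.026 -0.885]]
```

Emit:
{"api": "send_rows", "payload": {
  "series": [
    [[-0.25, 0.06, -0.05, -0.006], [-0.5, 0.12, -0.09, -0.01], [-0.75, 0.16, -0.13, -0.0166], [-0.75, 0.1, -0.13, -0.0166], [-0.74, 0.06, -0.14, -0.0166], [-0.74, 0.03, -0.13, -0.0166], [-0.73, -0.02, -0.13, -0.0166], [-0.72, -0.05, -0.14, -0.0166], [-0.7, -0.1, -0.13, -0.0166], [-0.69, -0.12, -0.13, -0.0166], [-0.67, -0.17, -0.14, -0.0166], [-0.66, -0.2, -0.13, -0.0166], [-0.63, -0.23, -0.14, -0.0166], [-0.61, -0.27, -0.13, -0.0166], [-0.59, -0.3, -0.13, -0.0166], [-0.56, -0.33, -0.14, -0.0166], [-0.5, -0.33, -0.12, -0.015], [-0.25, -0.16, -0.06, -0.01], [0, 0, 0, 0]]
  ]
}}

```text
time: 38.38
tool_pos: [0.5108, -0.2873, 0.095]
ee_rot: [-0.213, 0.375, 0.895, 0.11]
contact_force: [1.3, -0.8, -3.1]
opening: 0.0352
gripper_force: 61.0
```

```bash
python3 w.py; python3 - <<'E'
from h import *
p,M=pose(); r=Ro.from_matrix(M.T@Mg).as_rotvec(); print(r.round(3))
plan([.5094,-.2811,.050],r[2],5)
E
```

```text
sink px [(7.75, 0.44), (8.0, 0.79), (7.25, 0.29)] t 38.42 Fz -2.98
tcp [ 0.511 -0.287  0.095] lip [ 0.448 -0.225  0.11 ] pitch -0.0 az 134.0
balls top [([184, 201, 11, 10], 71, 0.58), ([203, 212, 8, 15], 103, 0.57), ([184, 213, 13, 8], 78, 0.55), ([195, 232, 5, 8], 56, 0.54), ([348, 206, 10, 9], 103, 0.44)]
[-2.98 -2.86]
[-0.    -0.001  0.027]
[[[-0.14, 0.0, 0.34, np.float64(0.002)], [-0.13, 0.01, 0.34, np.float64(0.002)], [-0.14, 0.0, 0.34, np.float64(0.002)], [-0.13, 0.01, 0.34, np.float64(0.002)], [-0.14, 0.0, 0.35, np.float64(0.002)]]] 0.35 [ 0.5093 -0.2811  0.0499]
[[-0.607  0.736 -0.3  ]
 [ 0.644  0.676  0.357]
 [ 0.466  0.024 -0.885]]
```

Emit:
{"api": "send_rows", "payload": {
  "series": [
    [[-0.14, 0, 0.34, 0.002], [-0.13, 0.01, 0.34, 0.002], [-0.14, 0, 0.34, 0.002], [-0.13, 0.01, 0.34, 0.002], [-0.14, 0, 0.35, 0.002], [-0.05, 0, 0.09, 0], [-0.05, 0, 0.09, 0], [-0.05, 0, 0.09, 0], [-0.04, 0, 0.07, 0], [-0.03, 0, 0.05, 0], [0, 0, 0, 0]]
  ]
}}

```text
time: 39.9
tool_pos: [0.5096, -0.2821, 0.0384]
ee_rot: [-0.215, 0.388, 0.89, 0.107]
contact_force: [0.4, 0.0, -2.4]
opening: 0.0355
gripper_force: 60.9
```

Emit:
{"api": "send_rows", "payload": {
  "series": [
    [[-0.02, 0, 0.035, 0], [-0.02, 0, 0.035, 0], [0, 0, 0, 0], [0, 0, 0, 0]]
  ]
}}

```text
time: 40.4
tool_pos: [0.5098, -0.2821, 0.0369]
ee_rot: [-0.215, 0.388, 0.89, 0.107]
contact_force: [-0.5, 0.1, 1.4]
opening: 0.0352
gripper_force: 61.3
```

It's touching the bench, so I'll release.

Emit:
{"api": "send_rows", "payload": {
  "series": [
    [[0, 0, 0, 0], [0, 0, 0, 0], [0, 0, 0, 0], [0, 0, 0, 0], [0, 0, 0, 0], [0, 0, -0.2, 0], [0, 0, -0.4, 0], [0, 0, -0.8, 0], [0, 0, -1, 0], [0, 0, -1, 0], [0, 0, -1, 0], [0, 0, -1, 0], [0, 0, 0, 0], [0, 0, 0, 0]]
  ],
  "jaw": 0
}}

```text
time: 42.15
tool_pos: [0.5496, -0.3299, 0.1553]
ee_rot: [-0.216, 0.388, 0.89, 0.107]
contact_force: [-0.6, -0.6, 0.0]
opening: 0.0857
gripper_force: 0.0
```

```bash
python3 w.py; python3 - <<'E'
from h import *
import cv2
C={c:capture(c) for c in("top","side")}
for q in("boat","boat_lip","timer","plate_6","reagent_bottle"):
    for c in C:
        l=place_of(c,q)
        if l: print(q,c,atz(C[c],l[0]["at"],.052 if "lip" in q else 0).round(4),round(l[0]["conf"],2))
a=C["side"]["pixels"][140:300,190:350]; b=C["top"]["pixels"][150:270,140:410]
cv2.imwrite("pics/end.png",np.hstack([cv2.resize(a,(248,248)),cv2.resize(b,(552,248))])[:,:,::-1])
E
```

```text
sink px [(7.75, 0.55), (8.0, 0.78), (7.25, 0.29)] t 42.2 Fz -1.09
tcp [ 0.549 -0.33   0.155] lip [ 0.488 -0.266  0.17 ] pitch -0.002 az 133.0
balls top [([339, 207, 15, 12], 109, 0.58), ([193, 231, 8, 9], 88, 0.58), ([185, 212, 12, 9], 95, 0.56), ([201, 214, 8, 13], 82, 0.45), ([178, 203, 7, 10], 60, 0.45), ([186, 203, 13, 8], 86, 0.39)]
[-1.09 -0.34]
boat top [ 0.5171 -0.2916  0.    ] 0.9
boat side [ 0.5157 -0.296   0.    ] 0.98
boat_lip top [ 0.4565 -0.2234  0.052 ] 0.81
boat_lip side [ 0.44   -0.2278  0.052 ] 0.75
timer top [ 0.3346 -0.3969  0.    ] 0.6
timer side [ 0.3346 -0.4103  0.    ] 0.95
plate_6 top [0.5373 0.1194 0.    ] 0.66
reagent_bottle top [ 0.7255 -0.1125  0.    ] 0.68
reagent_bottle side [ 0.7289 -0.0934  0.    ] 0.79
```

View pics/end.png

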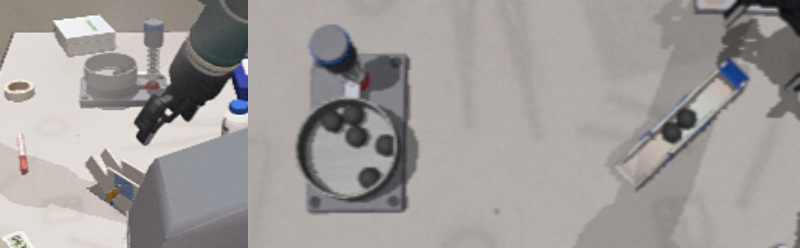

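The end picture shows five balls in the landed pan, around (355, 145). Two balls remain in the boat at (675, 125), which stands upright with the gripper clear of it.

```bash
python3 -c "
from station import *
print(sign_off())"
```

```text
the job is handed in; nothing more can be done
None
```

The job is handed in at about 42 s of the 69 s allowed: five balls landed the pan on its stop, the last two are in the boat upright on the bench, the gripper is clear, and I saw no spill; sign-off returned no verdict.

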